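# Slide a carton through the gap between two tin trays

### The job

At the food-bank sorting table, push the orange lasagne carton lengthwise along the table through the narrow gap between the two full trays of tins, and leave it lying flat and wholly inside the green taped packing place on the other side. Only push it with the fingers, never lift it, do not ram the trays with the carton or the hand, and leave the jar, the can and the tea box standing where they are.

Things in the scene. Friction and masses are not known exactly. Their poses are not given: they have to be found in the camera images.
- carton: the orange flat carton of lasagne sheets, loose, 0.37 to 0.7 kg, 104 (its x) by 180 (its y) by 45 mm high (z); origin at the centre of its underside; it starts left (+y side) of the trays, turned up to 0.45 rad from the direction of the gap and up to 60 mm off its line
- corner_a (a point): corner of the carton's underside at its own +x, +y
- corner_b (a point): corner of the carton's underside at its own -x, +y
- corner_c (a point): corner of the carton's underside at its own -x, -y
- corner_d (a point): corner of the carton's underside at its own +x, -y
- tray_near: The tray nearer the robot. Cardboard tray holding six flat tins with blue labels, 264 (its x) by 180 (its y) by 39 mm high over the tins; heavy, does not move. Origin at the foot of its outer wall that faces the gap, in the middle of that wall's length; the tray lies from there towards its -x, the gap on its +x side, running along its y axis
- tray_far: The tray beyond the gap. Cardboard tray holding six flat tins with red labels, 264 (its x) by 180 (its y) by 39 mm high over the tins; heavy, does not move. Origin at the foot of its outer wall that faces the gap, in the middle of that wall's length; the tray lies from there towards its +x. Parallel to tray_near, shifted up to 8 mm against it along y. The gap between the two walls is 112 to 118 mm wide and 180 mm long
- packing_place: rectangle of green tape flat on the table right (-y side) of the trays: 190 (its x) by 260 mm (its y) over the outer edges of the tape, tape 18 mm wide, paper-thin; origin at its centre; its y runs within 0.06 rad of the gap's direction. Nothing to climb over
- jar: bystander: amber glass jar with a red cap, 66 mm diameter, 105 mm high, loose; origin at the centre of its underside
- can: bystander: upright green and yellow food can, 74 mm diameter, 108 mm high, loose; origin at the centre of its underside
- tea_box: bystander: purple tea box with a cream band, 66 by 66 by 100 mm high, loose; origin at the centre of its underside
Things that resemble listed ones, but are neither listed nor needed, are in the scene too. Of the things like the carton, leave any that is black or blue; of the rest the larger one is meant.

How it is judged:
On the way:
1. the carton lies flat on the table in the gap, between the two trays (x of carton in the frame of tray_near between 0.04 and 0.08 m and y of carton in the frame of tray_near between -0.06 and 0.06 m and angle between the y axis of carton and the y axis of tray_near, either way round below 0.2 rad and height (world z) of carton below 0.008 m and angle between carton's own z axis and vertical below 0.08 rad), for 0.1 s.
At the end, for the whole second after the job is handed in: All four corners of the carton lie within the outer edges of the green tape, the carton lies flat on the table (under 6 mm up, tilted less than 0.05 rad) and at rest; the jar, the can and the tea box stand upright within 15 mm of where they began (x of corner_a in the frame of packing_place between -0.095 and 0.095 m and y of corner_a in the frame of packing_place between -0.13 and 0.13 m and x of corner_b in the frame of packing_place between -0.095 and 0.095 m and y of corner_b in the frame of packing_place between -0.13 and 0.13 m and x of corner_c in the frame of packing_place between -0.095 and 0.095 m and y of corner_c in the frame of packing_place between -0.13 and 0.13 m and x of corner_d in the frame of packing_place between -0.095 and 0.095 m and y of corner_d in the frame of packing_place between -0.13 and 0.13 m and height (world z) of carton below 0.006 m and angle between carton's own z axis and vertical below 0.05 rad and linear speed of carton below 0.01 m/s and distance of each of jar, can, tea_box from where it was at the start of the episode below 0.015 m and angle between each of jar, can, tea_box's own z axis and vertical below 0.1 rad); the robot touches nothing.
It fails at once if the carton is lifted or tipped up (more than 12 mm, or 0.15 rad) (height (world z) of carton above 0.012 m or angle between carton's own z axis and vertical above 0.15 rad).
It fails at once if a tray is rammed by the carton or by the robot (more than 25 N) (contact force between any of carton, the arm, the fingers and tray_near above 25 N or contact force between any of carton, the arm, the fingers and tray_far above 25 N).
It fails at once if a bystander is pushed, lifted or tipped (more than 15 mm) (distance of any of jar, can, tea_box from where it was at the start of the episode above 0.015 m).
It also fails if it takes over 72 s, if anything falls off the work surface, if the arm or the gripper's body presses on something with over 40 N, if the wrist force passes 120 N, or if a joint passes its speed limit or range.

### The arm

A 7-joint arm with a two-finger parallel gripper is mounted at the origin on the work surface. World frame = base frame: x ahead of the robot, y to its left, z up, the work surface at z = 0. Lengths are in m, angles in rad, forces in N, time in s.
With the tool pointing down it reaches from about 0.4 to 0.85 m from the base axis. Payload 10.4 kg.
Tool frame: the origin (TCP) lies midway between the tips of the shut fingers; the grasp point (between the pads) lies 19 mm behind it (r.tcp_to_grasp is the z of the grasp point in the tool frame, in m); z points along the fingers, x is the direction in which the jaws open and shut, and the axes are right-handed (so a half turn about z gives the same grasp; the last joint's range is limited). The gripper opens to 87 mm and grips with 3 to 60 N. Pads are 19 mm wide; open, the fingers measure 117 mm over their backs; the gripper's body (75 mm by 190 mm) begins 51 mm behind the grasp point.
Start: joints at [1.32, 0.332, -0.065, 1.46, 0.022, 1.35, -0.088], TCP at [0.141, -0.609, 0.223] pointing down, gripper open.
Joint ranges: [-2.6, 2.6], [-0.5, 2.12], [-1.47, 1.34], [0.16, 2.42], [-1.27, 4.41], [0.06, 2.06], [-2.6, 2.6]. Speed limits (rad/s): [2.22, 2.22, 2.79, 2.79, 3.14, 3.14, 3.14].

### API

Orientations are given as a unit quaternion [x, y, z, w].
In Python, from bench import r, camera, close_job gives the robot as it stands. The module is installed in compiled form; this text tells all that it offers.
- The arm moves only by the shell command python3 -m crank 'ROWS' [FORCE]. ROWS is JSON, a list of rows, each an object of numbers: "x", "y", "z": the shift along the tool's x, y, z scaled (see below); "ax", "ay", "az": the turn, a rotation vector about the tool's x, y, z scaled (see below); "claw": the closure, from -1 (fully open) to 1 (shut), so that 0 is half open. A call has exactly 5 rows; each row is the pose to reach, as a shift and turn from the pose commanded when the call began, along the tool's axes at that moment; what a row does not reach only later rows make up. The controller multiplies each number of a shift by 1 m and each number of a turn by 2 rad. A row lasts 1/12 s, in which the tool goes at most 41.7 mm and 7.16 degrees, less where a joint would pass 70% of its speed; a pose out of reach is approached as far as the arm can. A call with a number of a shift or a turn outside -1 to 1 is refused whole. A call with a gripper value outside its range is refused whole. The fingers move at their own pace and stop on an object; FORCE is the grip in N (left out, the last holds). Time passes only in rows, so rows that repeat a pose let the fingers close, or fill a call up. It gives the time, the measured TCP pose, the force and the opening at its end, in the units of the state.
- r.read_state(): the state, without advancing time (a new reading comes with each control period).
- camera(name): name is "side" or "top"; returns a dict with "color" (420x560x3 uint8, blue, green, red), "fx", "fy", "cx", "cy" (pixels), "D" ([k1, k2, p1, p2, k3] as OpenCV has them; the pictures are not rectified), "eye" and "orientation" of the camera in the world. Camera axes: x right, y down, z forward; pixel columns grow to the right and rows downward; lengths in m; the calibration is good to about 2 mm. A picture is of the moment at which its call begins. There is no depth.
- close_job(): hands the job in, once; it reports no verdict.
The state is a dict: "time": time; "joint_positions": joint angles; "joint_vel": joint speeds; "joint_torque": joint torques, N m; "ee_pos": TCP position; "eef_rot": TCP orientation; "ft_force": force on the tool from outside, world axes, zero at the start; "torque": the same for the moment, N m; "width": finger opening in m.
Only numpy, scipy, OpenCV 4.12 (cv2) and the standard library are available. Lean on these libraries where they do the work, as an engineer would, in place of code of your own. Each camera call takes 0.05 s, during which the arm holds its last target. There are 200 camera calls.

## Working session

There is one attempt and no reset: what is moved stays moved. The work goes in short steps, Python scripts to look and compute and a shell command to move; the robot and the scene stay as the last step left them, time stands still between calls to the robot, and variables do not carry over. Pictures are saved under pics/ and viewed, about 8 in all and at most 12, crops included, and the job is handed in when it is done.

```bash
mkdir -p pics; python3 - <<'E'
from bench import r,camera
import cv2,numpy as np
for n in("top","side"):
    c=camera(n);cv2.imwrite(f"pics/{n}0.png",c["color"]);print(n,{k:np.round(v,4).tolist() for k,v in c.items() if k!="color"})
print(r.read_state(), r.tcp_to_grasp)
E
```

```text
top {'fx': 469.0555, 'fy': 469.0555, 'cx': 274.1769, 'cy': 214.1493, 'D': [-0.0461, 0.0, 0.0, 0.0, 0.0], 'eye': [0.3598, 0.1077, 1.3785], 'orientation': [-0.7025, 0.7095, -0.0355, 0.0435]}
side {'fx': 448.6956, 'fy': 448.6956, 'cx': 288.158, 'cy': 213.2439, 'D': [-0.1444, 0.0, 0.0, 0.0, 0.0], 'eye': [-0.0626, 0.7398, 1.0257], 'orientation': [-0.3625, 0.8626, -0.3287, 0.1283]}
{'time': 0.1, 'joint_positions': array([ 1.32035974,  0.33281022, -0.06472263,  1.46082715,  0.02159899,
        1.34993357, -0.08855226]), 'joint_vel': array([ 0.0012526 , -0.00066714,  0.00036619, -0.00309743,  0.00119679,
       -0.00101213, -0.00287799]), 'joint_torque': array([ 2.60943489e-03, -6.24546146e+01,  2.54195760e-02, -3.90715456e+01,
       -6.13835966e-02,  3.65983509e-02, -1.83281264e-05]), 'ee_pos': array([ 0.1411008 , -0.6085089 ,  0.22184701]), 'eef_rot': array([ 7.82897774e-01, -6.22150033e-01, -5.17317511e-04, -3.79162640e-04]), 'ft_force': array([0.14665264, 0.20203137, 0.15752439]), 'torque': array([-0.05313965, -0.0064518 , -0.001279  ]), 'width': 0.08711555872155592} -0.0187
```

View pics/top0.png

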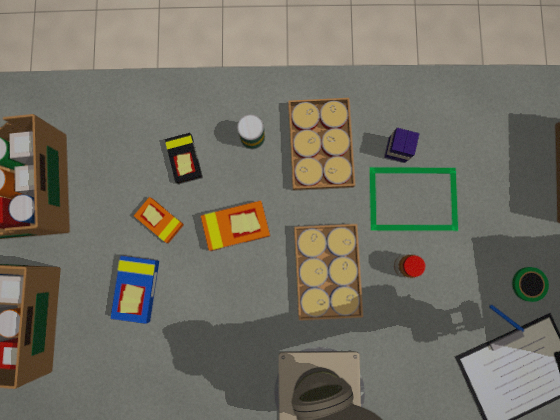

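View pics/side0.png

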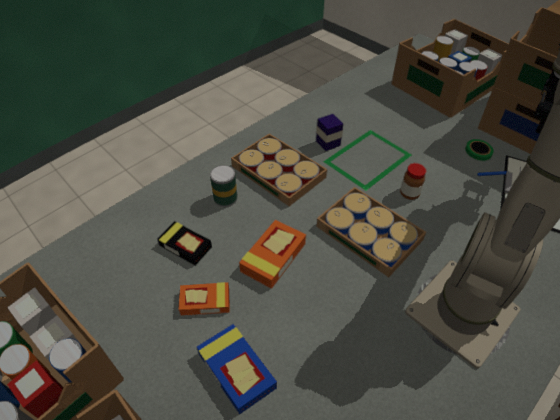

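```bash
cat > h.py <<'E'
import cv2,numpy as np
from scipy.spatial.transform import Rotation as R
from bench import r,camera
def K(c): return np.array([[c["fx"],0,c["cx"]],[0,c["fy"],c["cy"]],[0,0,1.]])
def proj(c,P):
    Rw=R.from_quat(c["orientation"]).as_matrix(); P=np.atleast_2d(np.array(P,float))
    return cv2.projectPoints((P-c["eye"])@Rw,np.zeros(3),np.zeros(3),K(c),np.array(c["D"],float))[0][:,0]
def unproj(c,px,z):
    px=np.atleast_2d(np.array(px,float))
    u=cv2.undistortPoints(px[:,None],K(c),np.array(c["D"],float))[:,0]
    d=np.c_[u,np.ones(len(u))]@R.from_quat(c["orientation"]).as_matrix().T
    e=np.array(c["eye"]); return e+d*((z-e[2])/d[:,2])[:,None]
E
python3 - <<'E'
from h import *
c=camera("top");s=camera("side")
print(proj(c,[[0,0,0],r.read_state()["ee_pos"]]),proj(s,[[0,0,0],r.read_state()["ee_pos"]]))
for q in [(235,226),(158,220)]: print(unproj(c,q,.045))
print("fx")
im=c["color"]
cv2.imwrite("pics/crop1.png",cv2.resize(im[90:330,100:470],None,fx=2.15,fy=2.15,interpolation=cv2.INTER_CUBIC))
E
```

```text
[[318.79109736 392.97610584]
 [574.13849438 352.97224903]] [[463.53788507 310.75650156]
 [541.14751674 123.98581651]]
[[0.47676373 0.23424131 0.045     ]]
[[0.49627471 0.45600949 0.045     ]]
fx
```

View pics/crop1.png

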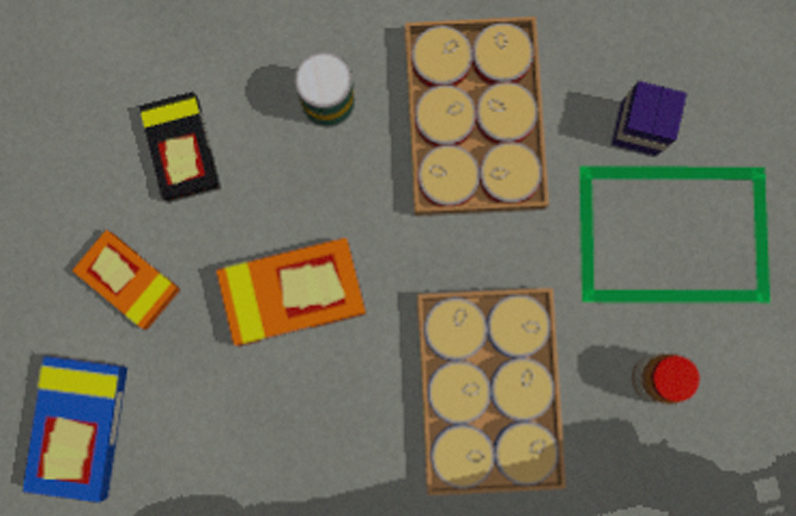

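Candidates: the small orange one at (158,220), the large orange one at (235,226), a black one at (183,157) and a blue one at (135,288). The target is the larger orange one at (235,226), and the crop confirms it. The green place is at (413,199), and the trays are at (321,143) for far and (328,271) for near.

```bash
cat >> h.py <<'E'
from scipy.optimize import minimize
S=8
def mask(im,kind):
    h=cv2.cvtColor(im,cv2.COLOR_BGR2HSV); H,s,v=cv2.split(h)
    if kind=="carton": return (((H<32)&(s>185)&(v>90))).astype(np.uint8)
    if kind=="tray": return ((H>3)&(H<28)&(s>75)&(v>40)).astype(np.uint8)
    return ((H>50)&(H<80)&(s>150)&(v>60)).astype(np.uint8)
def hull(m,seed,rad):
    mm=np.zeros_like(m);cv2.circle(mm,tuple(int(q) for q in seed),rad,1,-1);m=m*mm
    m=cv2.morphologyEx(m,cv2.MORPH_OPEN,np.ones((2,2),np.uint8))
    n,l,st,_=cv2.connectedComponentsWithStats(cv2.dilate(m,np.ones((5,5),np.uint8)))
    k=1+np.argmax(st[1:,4]); ys,xs=np.nonzero(m*(l==k))
    p=np.r_[np.c_[xs-.5,ys-.5],np.c_[xs+.5,ys+.5],np.c_[xs-.5,ys+.5],np.c_[xs+.5,ys-.5]]
    return cv2.convexHull(p.astype(np.float32))
def box(p,dx,dy,h):
    x,y,a=p; co=np.array([(i*dx/2,j*dy/2,k) for i in(-1,1) for j in(-1,1) for k in((0,h) if h else (0,))])
    return co@R.from_euler("z",a).as_matrix().T+[x,y,0]
def fit(obs,p0,dx,dy,h):
    def f(p):
        t=0
        for c,H in obs:
            G=cv2.convexHull(proj(c,box(p,dx,dy,h)).astype(np.float32))
            i=cv2.intersectConvexConvex(G,H)[0]; t+=1+(cv2.contourArea(G)+cv2.contourArea(H)-2*i)/cv2.contourArea(H)-1
        return t
    s0=np.array(p0,float)
    for _ in range(3):
        q=minimize(f,s0,method="Nelder-Mead",options=dict(initial_simplex=np.array([s0]+[s0+d for d in np.diag([.02,.02,.1])])));s0=q.x
    return q.x,q.fun/len(obs)
def carton(c,p0,extra=()):
    px=proj(c,[[p0[0],p0[1],.045]])[0]
    return fit([(c,hull(mask(c["color"],"carton"),px,48 if c["fx"]>460 else 60))],p0,.104,.180,.045)
E
python3 - <<'E'
from h import *
c=camera("top");s=camera("side")
for n,im in(("top",c),("side",s)): print(n,carton(im,[.477,.234,.2]))
for nm,p0 in(("near",[.345,-.03,.04]),("far",[.72,-.03,.04])):
  o=[]
  for cam in(c,s):
    px=proj(cam,[[p0[0],p0[1],.03]])[0]; H=hull(mask(cam["color"],"tray"),px,75 if cam is c else 62); o.append((cam,H))
    print(nm,fit([o[-1]],p0,.264,.18,.039))
m=mask(c["color"],"green");m[:,:360]=0;m[240:]=0
H=hull(m,(413,199),70); print("place",fit([(c,H)],[.55,-.27,.04],.19,.26,0))
for q,z in(((250.5,125),.108),((413,265),.105),((404,140),.1)): print(unproj(c,q,z))
E
```

```text
top (array([0.47748241, 0.23280192, 0.23344217]), np.float64(0.013024944205002997))
side (array([0.4908126 , 0.17899057, 0.28397173]), np.float64(0.5567166811924054))
near (array([ 0.34347598, -0.03197558,  0.03329369]), np.float64(0.026454893076662378))
near (array([ 0.3389485 , -0.02391733,  0.03768926]), np.float64(0.0216057717654059))
far (array([ 0.71912376, -0.01966731,  0.03435945]), np.float64(0.02165146230388193))
far (array([ 0.71401222, -0.0119765 ,  0.03605205]), np.float64(0.02380986444107691))
place (array([ 0.55471301, -0.29430322, -0.01933834]), np.float64(0.0070736235930903835))
[[0.75372018 0.18510071 0.108     ]]
[[ 0.36062799 -0.25250075  0.105     ]]
[[ 0.7082501  -0.24359912  0.1       ]]
```

```bash
cat >> h.py <<'E'
def way(*targets):
    st=r.read_state(); p=np.array(st["ee_pos"]); Q=R.from_quat(st["eef_rot"])
    ax=Q.as_matrix()[:,0]; print("t",round(st["time"],2),"pos",p.round(4),"head",round(float(np.arctan2(ax[1],ax[0])),4),"F",np.round(st["ft_force"],1),"w",round(st["width"],4))
    for x,y,z,hd in targets:
        T=R.from_matrix(np.array([[np.cos(hd),np.sin(hd),0],[np.sin(hd),-np.cos(hd),0],[0,0,-1]]))
        print("shift",(Q.inv().apply(np.array([x,y,z])-p)).round(4),"turn/2",((Q.inv()*T).as_rotvec()/2).round(4))
        p=np.array([x,y,z]);Q=T
E
python3 -c "
from h import *
way((.52,-.15,.22,-1.537),(.375,.235,.22,-1.537),(.375,.235,.013,-1.537))"
```

```text
t 0.3 pos [ 0.1411 -0.6088  0.2223] head -1.343 F [-0.1  0.2 -0.7] w 0.0871
shift [-0.3614 -0.4727  0.0024] turn/2 [0.     0.0002 0.097 ]
shift [-0.3897  0.1319  0.    ] turn/2 [0. 0. 0.]
shift [0.    0.    0.207] turn/2 [0. 0. 0.]
```

```bash

python3 -m crank '[{"x":-0.02,"y":-0.03},{"x":-0.05,"y":-0.06},{"x":-0.08,"y":-0.09},{"x":-0.1,"y":-0.12},{"x":-0.12,"y":-0.155}]' | tail -3
python3 -m crank '[{"x":-0.02,"y":-0.03},{"x":-0.05,"y":-0.06},{"x":-0.08,"y":-0.09},{"x":-0.1,"y":-0.12},{"x":-0.12,"y":-0.155}]' >/dev/null
python3 -m crank '[{"x":-0.02,"y":-0.03},{"x":-0.05,"y":-0.06},{"x":-0.08,"y":-0.09},{"x":-0.1,"y":-0.12,"az":0.05},{"x":-0.12,"y":-0.16,"az":0.097}]' >/dev/null
python3 -c "
from h import *
way((.375,.235,.22,-1.537),(.375,.235,.013,-1.537))"
```

```text
t 0.3 pos [ 0.1411 -0.6088  0.2223] head -1.343 F [-0.1  0.2 -0.7] w 0.0871
shift [-0.7692 -0.4184  0.0026] turn/2 [0.     0.0002 0.097 ]
shift [0.    0.    0.207] turn/2 [0. 0. 0.]schema error: expected keys x, y, z, ax, ay, az, claw
schema error: expected keys x, y, z, ax, ay, az, claw
schema error: expected keys x, y, z, ax, ay, az, claw
```

```bash

python3 -m crank '[{"x":-0.02,"y":-0.03,"z":0,"ax":0,"ay":0,"az":0,"claw":-1},{"x":-0.05,"y":-0.06,"z":0,"ax":0,"ay":0,"az":0,"claw":-1},{"x":-0.075,"y":-0.09,"z":0,"ax":0,"ay":0,"az":0,"claw":-1},{"x":-0.1,"y":-0.12,"z":0,"ax":0,"ay":0,"az":0,"claw":-1},{"x":-0.12,"y":-0.155,"z":0,"ax":0,"ay":0,"az":0,"claw":-1}]'
python3 -m crank '[{"x":-0.02,"y":-0.03,"z":0,"ax":0,"ay":0,"az":0,"claw":-1},{"x":-0.05,"y":-0.06,"z":0,"ax":0,"ay":0,"az":0,"claw":-1},{"x":-0.075,"y":-0.09,"z":0,"ax":0,"ay":0,"az":0,"claw":-1},{"x":-0.1,"y":-0.12,"z":0,"ax":0,"ay":0,"az":0,"claw":-1},{"x":-0.12,"y":-0.155,"z":0,"ax":0,"ay":0,"az":0,"claw":-1}]'
python3 -m crank '[{"x":-0.02,"y":-0.03,"z":0,"ax":0,"ay":0,"az":0,"claw":-1},{"x":-0.05,"y":-0.06,"z":0,"ax":0,"ay":0,"az":0,"claw":-1},{"x":-0.075,"y":-0.09,"z":0,"ax":0,"ay":0,"az":0.03,"claw":-1},{"x":-0.1,"y":-0.12,"z":0,"ax":0,"ay":0,"az":0.06,"claw":-1},{"x":-0.12,"y":-0.16,"z":0,"ax":0,"ay":0,"az":0.097,"claw":-1}]'
python3 -c "
from h import *
way((.375,.235,.22,-1.537),(.375,.235,.013,-1.537))"
```

```text
time: 0.72
ee_pos: [0.265, -0.4553, 0.2228]
eef_rot: [0.783, -0.623, 0.0, 0.0]
ft_force: [1.7, -1.2, 0.2]
width: 0.087
time: 1.13
ee_pos: [0.3892, -0.3032, 0.2229]
eef_rot: [0.783, -0.622, 0.0, 0.0]
ft_force: [0.4, -1.6, -0.5]
width: 0.0872
time: 1.55
ee_pos: [0.5157, -0.1518, 0.2231]
eef_rot: [0.718, -0.696, 0.0, 0.0]
ft_force: [1.5, -0.8, 0.8]
width: 0.0868
t 1.55 pos [ 0.5157 -0.1518  0.2231] head -1.5395 F [ 1.5 -0.8  0.8] w 0.0868
shift [-0.391   0.1285  0.0028] turn/2 [-0.0002 -0.0004 -0.0013]
shift [0.    0.    0.207] turn/2 [0. 0. 0.]
```

Works well. On to the start of the side push, staying high.

```bash

python3 -m crank '[{"x":-0.04,"y":0.012,"z":0,"ax":0,"ay":0,"az":0,"claw":-1},{"x":-0.08,"y":0.025,"z":0,"ax":0,"ay":0,"az":0,"claw":-1},{"x":-0.12,"y":0.037,"z":0,"ax":0,"ay":0,"az":0,"claw":-1},{"x":-0.16,"y":0.05,"z":0,"ax":0,"ay":0,"az":0,"claw":-1},{"x":-0.195,"y":0.064,"z":0,"ax":0,"ay":0,"az":0,"claw":-1}]'
python3 -m crank '[{"x":-0.04,"y":0.012,"z":0,"ax":0,"ay":0,"az":0,"claw":-1},{"x":-0.08,"y":0.025,"z":0,"ax":0,"ay":0,"az":0,"claw":-1},{"x":-0.12,"y":0.037,"z":0,"ax":0,"ay":0,"az":0,"claw":-1},{"x":-0.16,"y":0.05,"z":0,"ax":0,"ay":0,"az":0,"claw":-1},{"x":-0.195,"y":0.064,"z":0,"ax":0,"ay":0,"az":0,"claw":-1}]'
python3 -m crank '[{"x":0,"y":0,"z":0.03,"ax":0,"ay":0,"az":0,"claw":-1},{"x":0,"y":0,"z":0.06,"ax":0,"ay":0,"az":0,"claw":-1},{"x":0,"y":0,"z":0.09,"ax":0,"ay":0,"az":0,"claw":-1},{"x":0,"y":0,"z":0.12,"ax":0,"ay":0,"az":0,"claw":-1},{"x":0,"y":0,"z":0.13,"ax":0,"ay":0,"az":0,"claw":-1}]'
python3 - <<'E'
from h import *
way((.375,.235,.013,-1.537))
c=camera("top");cv2.imwrite("pics/t2.png",cv2.resize(c["color"][130:390,130:400],None,fx=2.2,fy=2.2))
E
```

```text
time: 1.97
ee_pos: [0.4439, 0.0411, 0.2225]
eef_rot: [0.719, -0.695, 0.0, -0.0]
ft_force: [0.1, -0.2, -0.0]
width: 0.0871
time: 2.38
ee_pos: [0.3732, 0.2336, 0.2229]
eef_rot: [0.719, -0.695, 0.001, -0.0]
ft_force: [1.4, -0.3, 0.0]
width: 0.0874
time: 2.8
ee_pos: [0.3723, 0.2303, 0.0892]
eef_rot: [0.719, -0.695, -0.001, 0.002]
ft_force: [-0.6, -1.4, -0.3]
width: 0.0868
t 2.8 pos [0.3723 0.2303 0.0892] head -1.5367 F [-0.6 -1.4 -0.3] w 0.0868
shift [-0.0047 -0.0032  0.0762] turn/2 [ 0.0021 -0.0008  0.0002]
```

View pics/t2.png

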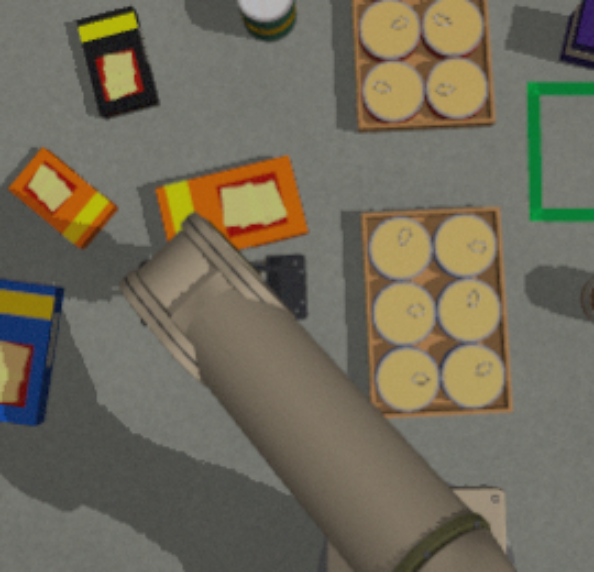

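The hand is beside the carton's -x face at crop (240,270) and clear of it. Next: lower, then push sideways towards +x.

```bash

python3 -m crank '[{"x":0,"y":0,"z":0.02,"ax":0,"ay":0,"az":0,"claw":-1},{"x":0,"y":0,"z":0.04,"ax":0,"ay":0,"az":0,"claw":-1},{"x":0,"y":0,"z":0.06,"ax":0,"ay":0,"az":0,"claw":-1},{"x":0,"y":0,"z":0.074,"ax":0,"ay":0,"az":0,"claw":-1},{"x":0,"y":0,"z":0.074,"ax":0,"ay":0,"az":0,"claw":-1}]'
python3 -m crank '[{"x":0,"y":-0.008,"z":0,"ax":0,"ay":0,"az":0,"claw":-1},{"x":0,"y":-0.016,"z":0,"ax":0,"ay":0,"az":0,"claw":-1},{"x":0,"y":-0.024,"z":0,"ax":0,"ay":0,"az":0,"claw":-1},{"x":0,"y":-0.032,"z":0,"ax":0,"ay":0,"az":0,"claw":-1},{"x":0,"y":-0.04,"z":0,"ax":0,"ay":0,"az":0,"claw":-1}]'
python3 -m crank '[{"x":0,"y":-0.008,"z":0,"ax":0,"ay":0,"az":0,"claw":-1},{"x":0,"y":-0.016,"z":0,"ax":0,"ay":0,"az":0,"claw":-1},{"x":0,"y":-0.024,"z":0,"ax":0,"ay":0,"az":0,"claw":-1},{"x":0,"y":-0.03,"z":0,"ax":0,"ay":0,"az":0,"claw":-1},{"x":0,"y":-0.035,"z":0,"ax":0,"ay":0,"az":0,"claw":-1}]'
python3 - <<'E'
from h import *
way((.4605,.235,.013,-1.537))
c=camera("top");cv2.imwrite("pics/t3.png",cv2.resize(c["color"][130:390,130:400],None,fx=2.2,fy=2.2))
E
```

```text
time: 3.27
ee_pos: [0.3738, 0.2309, 0.0177]
eef_rot: [0.719, -0.695, -0.0, 0.001]
ft_force: [-0.4, 0.3, 0.7]
width: 0.0867
time: 3.68
ee_pos: [0.4154, 0.2331, 0.0192]
eef_rot: [0.719, -0.695, 0.0, -0.0]
ft_force: [-2.6, 0.5, 1.2]
width: 0.0871
time: 4.1
ee_pos: [0.4497, 0.2338, 0.0184]
eef_rot: [0.719, -0.695, -0.0, 0.0]
ft_force: [-3.6, 0.3, 3.2]
width: 0.0875
t 4.1 pos [0.4497 0.2338 0.0184] head -1.5374 F [-3.6  0.3  3.2] w 0.0875
shift [-0.0008 -0.0108  0.0054] turn/2 [ 0.0003 -0.0002 -0.0002]
```

View pics/t3.png

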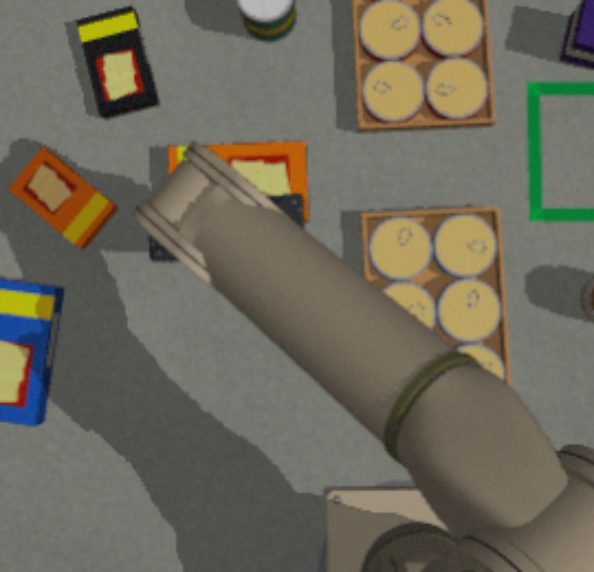

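The carton has swung square to the hand, with its far edge at crop row 143. I'll measure that edge against the gap line.

```bash

python3 - <<'E'
from h import *
c=camera("top");im=c["color"]
m=mask(im,"carton");pts=[]
for u in range(212,266,3):
    col=np.nonzero(m[170:240,u])[0]
    if len(col): pts.append((u,170+col[0]-.5))
w=unproj(c,pts,.045)
# robust line x = k*y+b
k,b=np.polyfit(w[3:-2,1],w[3:-2,0],1);print("far edge yaw",-k, "x at y=.233",k*.233+b,w[[0,5,10,-1]].round(4).tolist())
print("want",.531-.034*(.233+.026)+.052)
E
```

```text
far edge yaw 0.03961061000407739 x at y=.233 0.5662595089368893 [[0.5627, 0.3006, 0.045], [0.5677, 0.2314, 0.045], [0.5672, 0.1881, 0.045], [0.5697, 0.1536, 0.045]]
want 0.5741940000000001
```

```bash

python3 -m crank '[{"x":0,"y":-0.003,"z":0,"ax":0,"ay":0,"az":0,"claw":-1},{"x":0,"y":-0.006,"z":0,"ax":0,"ay":0,"az":0,"claw":-1},{"x":0,"y":-0.008,"z":0,"ax":0,"ay":0,"az":0,"claw":-1},{"x":0,"y":-0.008,"z":0,"ax":0,"ay":0,"az":0,"claw":-1},{"x":0,"y":-0.008,"z":0,"ax":0,"ay":0,"az":0,"claw":-1}]'
python3 -m crank '[{"x":0,"y":0.02,"z":0,"ax":0,"ay":0,"az":0,"claw":-1},{"x":0,"y":0.04,"z":0,"ax":0,"ay":0,"az":0,"claw":-1},{"x":0,"y":0.04,"z":-0.04,"ax":0,"ay":0,"az":0,"claw":-1},{"x":0,"y":0.04,"z":-0.08,"ax":0,"ay":0,"az":0,"claw":-1},{"x":0,"y":0.04,"z":-0.12,"ax":0,"ay":0,"az":0,"claw":-1}]'
python3 - <<'E'
from h import *
print(r.read_state()["joint_positions"].round(2))
way((.52,.37,.15,-1.537),(.52,.37,.15,.034))
E
```

```text
time: 4.62
ee_pos: [0.4576, 0.2343, 0.0186]
eef_rot: [0.719, -0.695, 0.0, -0.0]
ft_force: [-0.9, 0.1, -0.1]
width: 0.0868
time: 5.03
ee_pos: [0.4164, 0.233, 0.1399]
eef_rot: [0.719, -0.695, -0.0, 0.0]
ft_force: [2.1, -1.0, 0.7]
width: 0.0873
[ 0.29  0.18 -0.95  1.9   0.16  1.14 -2.26]
t 5.03 pos [0.4164 0.233  0.1399] head -1.5358 F [ 2.1 -1.   0.7] w 0.0873
shift [-0.1333 -0.1083 -0.0103] turn/2 [ 0.0004 -0.0001  0.0006]
shift [0. 0. 0.] turn/2 [ 0.      0.     -0.7855]
```

```bash

python3 -m crank '[{"x":-0.03,"y":-0.02,"z":0,"ax":0,"ay":0,"az":0,"claw":-0.4},{"x":-0.06,"y":-0.045,"z":0,"ax":0,"ay":0,"az":0,"claw":-0.4},{"x":-0.09,"y":-0.07,"z":0,"ax":0,"ay":0,"az":0,"claw":-0.4},{"x":-0.12,"y":-0.09,"z":0,"ax":0,"ay":0,"az":0,"claw":-0.4},{"x":-0.133,"y":-0.108,"z":0,"ax":0,"ay":0,"az":0,"claw":-0.4}]'
python3 -m crank '[{"x":0,"y":0,"z":0,"ax":0,"ay":0,"az":-0.055,"claw":-0.4},{"x":0,"y":0,"z":0,"ax":0,"ay":0,"az":-0.11,"claw":-0.4},{"x":0,"y":0,"z":0,"ax":0,"ay":0,"az":-0.165,"claw":-0.4},{"x":0,"y":0,"z":0,"ax":0,"ay":0,"az":-0.22,"claw":-0.4},{"x":0,"y":0,"z":0,"ax":0,"ay":0,"az":-0.27,"claw":-0.4}]'
python3 -m crank '[{"x":0,"y":0,"z":0,"ax":0,"ay":0,"az":-0.055,"claw":-0.4},{"x":0,"y":0,"z":0,"ax":0,"ay":0,"az":-0.11,"claw":-0.4},{"x":0,"y":0,"z":0,"ax":0,"ay":0,"az":-0.165,"claw":-0.4},{"x":0,"y":0,"z":0,"ax":0,"ay":0,"az":-0.22,"claw":-0.4},{"x":0,"y":0,"z":0,"ax":0,"ay":0,"az":-0.27,"claw":-0.4}]'
python3 -m crank '[{"x":0,"y":0,"z":0,"ax":0,"ay":0,"az":-0.055,"claw":-0.4},{"x":0,"y":0,"z":0,"ax":0,"ay":0,"az":-0.11,"claw":-0.4},{"x":0,"y":0,"z":0,"ax":0,"ay":0,"az":-0.165,"claw":-0.4},{"x":0,"y":0,"z":0,"ax":0,"ay":0,"az":-0.22,"claw":-0.4},{"x":0,"y":0,"z":0,"ax":0,"ay":0,"az":-0.245,"claw":-0.4}]'
python3 - <<'E'
from h import *
print(r.read_state()["joint_positions"].round(2))
c=camera("top");m=mask(c["color"],"carton")
p,e=carton(c,[.52,.23,.04]);print("carton",p.round(4),e, "line x",.531-.034*(p[1]+.026))
g=np.array([-np.sin(.034),np.cos(.034)]); 
way((.518,.355,.14,.034),(.518,.355,.015,.034))
cv2.imwrite("pics/t4.png",cv2.resize(c["color"][100:370,130:430],None,fx=2.2,fy=2.2))
E
```

```text
time: 5.45
ee_pos: [0.5208, 0.3733, 0.1384]
eef_rot: [0.72, -0.694, -0.001, -0.001]
ft_force: [-1.3, 1.3, 1.4]
width: 0.064
time: 5.87
ee_pos: [0.5209, 0.3695, 0.1385]
eef_rot: [0.88, -0.476, 0.0, -0.0]
ft_force: [0.1, 0.0, 0.5]
width: 0.061
time: 6.28
ee_pos: [0.521, 0.3694, 0.1386]
eef_rot: [0.975, -0.224, 0.0, -0.0]
ft_force: [0.3, 0.2, 1.1]
width: 0.0608
time: 6.7
ee_pos: [0.521, 0.3693, 0.1385]
eef_rot: [1.0, 0.019, 0.0, 0.0]
ft_force: [0.4, -0.5, 0.6]
width: 0.0609
[ 0.09  0.7  -1.15  1.48  0.64  1.37 -1.06]
carton [ 0.5249  0.1792 -0.1152] 2.702176785253964 line x 0.5240231852232715
t 6.75 pos [0.521  0.3693 0.1384] head 0.0396 F [-0.6  0.4 -0.2] w 0.0611
shift [-0.0036  0.0142 -0.0016] turn/2 [-0.     -0.0001  0.0028]
shift [0.    0.    0.125] turn/2 [0. 0. 0.]
```

View pics/t4.png

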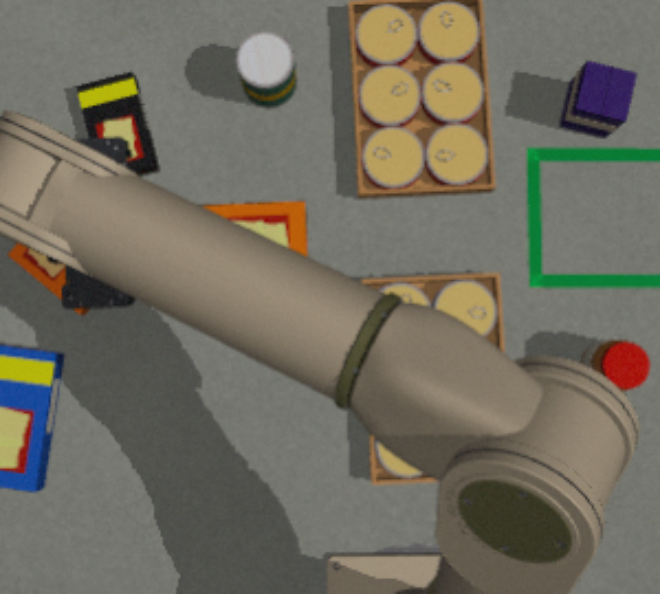

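```bash
cat >> h.py <<'E'
def edges(c,u0,u1,v0,v1,z=.045):
    """far (+x) long edge and -y end of the orange top, window in pixels"""
    m=mask(c["color"],"carton"); n,l,st,_=cv2.connectedComponentsWithStats(cv2.dilate(m[v0:v1,u0:u1],np.ones((3,3),np.uint8))); l=(l==1+np.argmax(st[1:,4]))&(m[v0:v1,u0:u1]>0)
    f=[(u0+u,v0+np.nonzero(l[:,u])[0][0]-.5) for u in range(u1-u0) if l[:,u].any()]
    e=[(u0+np.nonzero(l[v])[0][-1]+.5,v0+v) for v in range(v1-v0) if l[v].any()]
    w=unproj(c,f,z)[3:-4]; k,b=np.polyfit(w[:,1],w[:,0],1); res=np.abs(k*w[:,1]+b-w[:,0]); w=w[res<.004]; k,b=np.polyfit(w[:,1],w[:,0],1)
    ye=np.median(unproj(c,e[3:-3],z)[:,1]); return -k,b,ye,len(w)
E
python3 - <<'E'
from h import *
c=camera("top"); a,b,ye,n=edges(c,225,275,185,215)
yc=ye+.09; print("yaw",a,"n",n,"y end",ye,"axis x at yc",-a*yc+b-.052,"gap line",.531-.034*(yc+.026),"yc",yc)
E
```

```text
yaw 0.029495905912601653 n 37 y end 0.13799378457840397 axis x at yc 0.521878083635126 gap line 0.5223642113243343 yc 0.22799378457840397
```

```bash

python3 -m crank '[{"x":-0.003,"y":0.014,"z":0.02,"ax":0,"ay":0,"az":0.003,"claw":-0.4},{"x":-0.003,"y":0.014,"z":0.05,"ax":0,"ay":0,"az":0.003,"claw":-0.4},{"x":-0.003,"y":0.014,"z":0.08,"ax":0,"ay":0,"az":0.003,"claw":-0.4},{"x":-0.003,"y":0.014,"z":0.11,"ax":0,"ay":0,"az":0.003,"claw":-0.4},{"x":-0.003,"y":0.014,"z":0.122,"ax":0,"ay":0,"az":0.003,"claw":-0.4}]'
python3 -m crank '[{"x":0,"y":0.008,"z":0,"ax":0,"ay":0,"az":0,"claw":-0.4},{"x":0,"y":0.016,"z":0,"ax":0,"ay":0,"az":0,"claw":-0.4},{"x":0,"y":0.024,"z":0,"ax":0,"ay":0,"az":0,"claw":-0.4},{"x":0,"y":0.032,"z":0,"ax":0,"ay":0,"az":0,"claw":-0.4},{"x":0,"y":0.04,"z":0,"ax":0,"ay":0,"az":0,"claw":-0.4}]'
python3 -m crank '[{"x":0,"y":0.008,"z":0,"ax":0,"ay":0,"az":0,"claw":-0.4},{"x":0,"y":0.016,"z":0,"ax":0,"ay":0,"az":0,"claw":-0.4},{"x":0,"y":0.024,"z":0,"ax":0,"ay":0,"az":0,"claw":-0.4},{"x":0,"y":0.03,"z":0,"ax":0,"ay":0,"az":0,"claw":-0.4},{"x":0,"y":0.035,"z":0,"ax":0,"ay":0,"az":0,"claw":-0.4}]'
python3 - <<'E'
from h import *
way((.531-.034*.206,.18,.018,.034))
c=camera("top"); cv2.imwrite("pics/t5.png",cv2.resize(c["color"][130:330,150:430],None,fx=2.8,fy=2.8))
a,b,ye,n=edges(c,225,300,180,220)
yc=ye+.09; print("yaw",a,"n",n,"y end",ye,"axis x at yc",-a*yc+b-.052,"gap line",.531-.034*(yc+.026),"yc",yc)
E
```

```text
time: 7.22
ee_pos: [0.5171, 0.3537, 0.0127]
eef_rot: [1.0, 0.012, -0.001, 0.001]
ft_force: [-0.2, 0.1, -0.2]
width: 0.0608
time: 7.63
ee_pos: [0.5202, 0.3156, 0.0184]
eef_rot: [1.0, 0.013, 0.001, -0.001]
ft_force: [-0.2, 2.4, 2.9]
width: 0.0611
time: 8.05
ee_pos: [0.5203, 0.2796, 0.0166]
eef_rot: [1.0, 0.013, 0.0, 0.0]
ft_force: [0.5, 3.8, 2.6]
width: 0.0608
t 8.05 pos [0.5203 0.2796 0.0166] head 0.0265 F [0.5 3.8 2.6] w 0.0608
shift [ 0.001   0.0996 -0.0014] turn/2 [ 0.     -0.0001 -0.0038]
yaw 0.033017238976548346 n 28 y end 0.08914427152399843 axis x at yc 0.5213148652046331 gap line 0.524025094768184 yc 0.17914427152399842
```

View pics/t5.png

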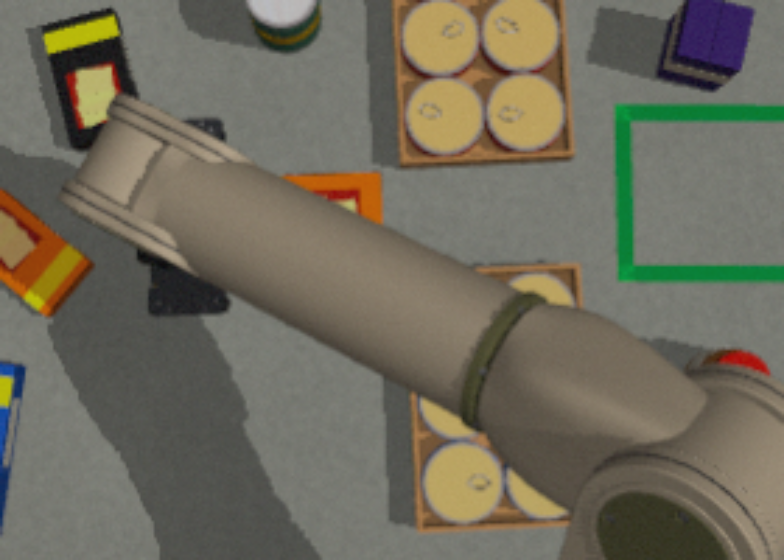

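The carton is aligned and heading into the mouth, with its nose corner at crop (381,172). It sits about 3 mm towards the near tray, so I'll push slightly diagonally to correct that before it enters.

```bash

python3 -m crank '[{"x":0.001,"y":0.006,"z":0,"ax":0,"ay":0,"az":-0.002,"claw":-0.4},{"x":0.0015,"y":0.011,"z":0,"ax":0,"ay":0,"az":-0.004,"claw":-0.4},{"x":0.002,"y":0.015,"z":0,"ax":0,"ay":0,"az":-0.004,"claw":-0.4},{"x":0.003,"y":0.02,"z":0,"ax":0,"ay":0,"az":-0.004,"claw":-0.4},{"x":0.003,"y":0.02,"z":0,"ax":0,"ay":0,"az":-0.004,"claw":-0.4}]'
python3 - <<'E'
from h import *
way((.531-.034*.206,.18,.018,.034))
c=camera("top"); 
a,b,ye,n=edges(c,225,310,180,220)
yc=ye+.09; print("yaw",a,"n",n,"y end",ye,"axis x at ye",-a*ye+b-.052,"gap line",.531-.034*(ye+.026),"yc",yc)
cv2.imwrite("pics/t6.png",cv2.resize(c["color"][180:240,230:340],None,fx=7,fy=7,interpolation=cv2.INTER_CUBIC))
E
```

```text
time: 8.52
ee_pos: [0.5241, 0.2589, 0.0162]
eef_rot: [1.0, 0.017, -0.0, 0.001]
ft_force: [0.1, 0.1, 0.1]
width: 0.0609
t 8.52 pos [0.5241 0.2589 0.0162] head 0.0337 F [0.1 0.1 0.1] w 0.0609
shift [-0.0028  0.0789 -0.0017] turn/2 [ 0.0007  0.0002 -0.0002]
yaw 0.03879772106298321 n 27 y end 0.06900330427051793 axis x at ye 0.5291060443604504 gap line 0.5277698876548024 yc 0.15900330427051793
```

View pics/t6.png

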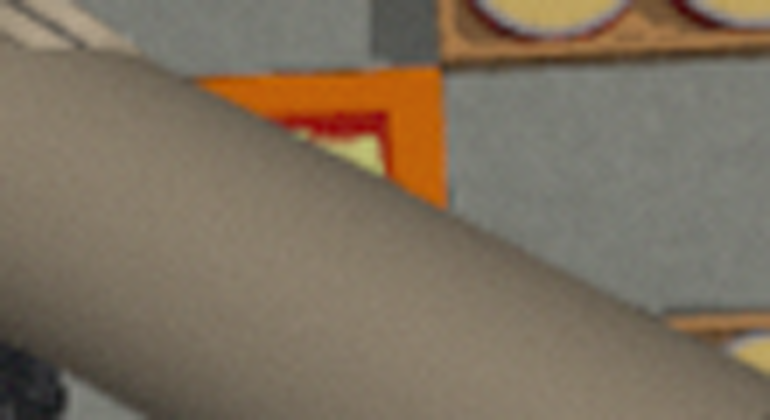

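```bash

python3 - <<'E'
from h import *
c=camera("top"); c0=dict(c,color=cv2.imread("pics/top0.png"))
im=c0["color"]; 
print("column profile u=320:"); 
for v in list(range(183,194))+list(range(220,231)): print(v,im[v,312:322].mean(0).round().astype(int).tolist(), end="; ")
# carton's far edge profile now
print()
cc=c["color"]
for v in range(185,196): print(v,cc[v,282:290].mean(0).round().astype(int).tolist(),end="; ")
E
```

```text
column profile u=320:
183 [81, 106, 141]; 184 [68, 93, 132]; 185 [60, 95, 138]; 186 [67, 108, 148]; 187 [48, 80, 109]; 188 [42, 60, 77]; 189 [82, 91, 96]; 190 [111, 117, 116]; 191 [111, 118, 115]; 192 [112, 120, 118]; 193 [112, 119, 118]; 220 [110, 117, 116]; 221 [108, 115, 114]; 222 [108, 116, 114]; 223 [104, 110, 110]; 224 [89, 95, 93]; 225 [74, 90, 106]; 226 [72, 108, 145]; 227 [63, 100, 137]; 228 [70, 91, 115]; 229 [99, 125, 151]; 230 [102, 135, 158]; 
185 [84, 89, 88]; 186 [84, 89, 88]; 187 [83, 88, 88]; 188 [90, 95, 94]; 189 [83, 102, 132]; 190 [19, 94, 176]; 191 [10, 96, 191]; 192 [10, 96, 190]; 193 [10, 95, 190]; 194 [10, 95, 191]; 195 [10, 88, 184];
```

```bash

python3 - <<'E'
from h import *
c=camera("top")
f=unproj(c,(316.5,188.9),0)[0];n=unproj(c,(316.5,224.8),.036)[0];k=unproj(c,(285.5,189.05),.045)[0];ft=unproj(c,(316.5,187.1),.036)[0]
print(f,ft,n,k)
for nm,q in(("far",f),("fartop",ft),("near",n),("carton",k)): print(nm, q[0]+.034*(q[1]-.063))
E
```

```text
[ 0.58890657 -0.00407726  0.        ] [ 0.58820447 -0.00126329  0.036     ] [0.47858483 0.00087772 0.036     ] [0.58197252 0.0887414  0.045     ]
far 0.5866259464897826
fartop 0.586019518931713
near 0.4764726742334555
carton 0.5828477288778187
```

The direct edge measurement puts the carton within 1 mm of the gap's centre. I'll push straight on, gently at first.

```bash

python3 -m crank '[{"x":0,"y":0.005,"z":0,"ax":0,"ay":0,"az":0,"claw":-0.4},{"x":0,"y":0.01,"z":0,"ax":0,"ay":0,"az":0,"claw":-0.4},{"x":0,"y":0.015,"z":0,"ax":0,"ay":0,"az":0,"claw":-0.4},{"x":0,"y":0.02,"z":0,"ax":0,"ay":0,"az":0,"claw":-0.4},{"x":0,"y":0.025,"z":0,"ax":0,"ay":0,"az":0,"claw":-0.4}]'
python3 -m crank '[{"x":0,"y":0.005,"z":0,"ax":0,"ay":0,"az":0,"claw":-0.4},{"x":0,"y":0.01,"z":0,"ax":0,"ay":0,"az":0,"claw":-0.4},{"x":0,"y":0.015,"z":0,"ax":0,"ay":0,"az":0,"claw":-0.4},{"x":0,"y":0.02,"z":0,"ax":0,"ay":0,"az":0,"claw":-0.4},{"x":0,"y":0.025,"z":0,"ax":0,"ay":0,"az":0,"claw":-0.4}]'
python3 - <<'E'
from h import *
way((.5315-.034*(.18-.063),.18,.018,.034))
c=camera("top"); 
a,b,ye,n=edges(c,235,330,182,222)
print("yaw",a,"n",n,"y end",ye,"axis x at ye",-a*ye+b-.052,"gap line",.5315-.034*(ye-.063))
cv2.imwrite("pics/t7.png",cv2.resize(c["color"][170:240,230:360],None,fx=6,fy=6,interpolation=cv2.INTER_CUBIC))
E
```

```text
time: 9.08
ee_pos: [0.5246, 0.235, 0.0165]
eef_rot: [1.0, 0.017, 0.0, -0.0]
ft_force: [0.8, 2.4, -0.0]
width: 0.0609
time: 9.5
ee_pos: [0.5255, 0.21, 0.0165]
eef_rot: [1.0, 0.017, 0.0, 0.0]
ft_force: [-0.4, 1.7, 0.9]
width: 0.061
t 9.5 pos [0.5255 0.21   0.0165] head 0.035 F [-0.4  1.7  0.9] w 0.061
shift [ 0.001   0.0301 -0.0015] turn/2 [ 0.     -0.      0.0005]
yaw 0.057612442323293864 n 28 y end 0.020230793011281417 axis x at ye 0.5328897028349925 gap line 0.5329541530376164
```

View pics/t7.png

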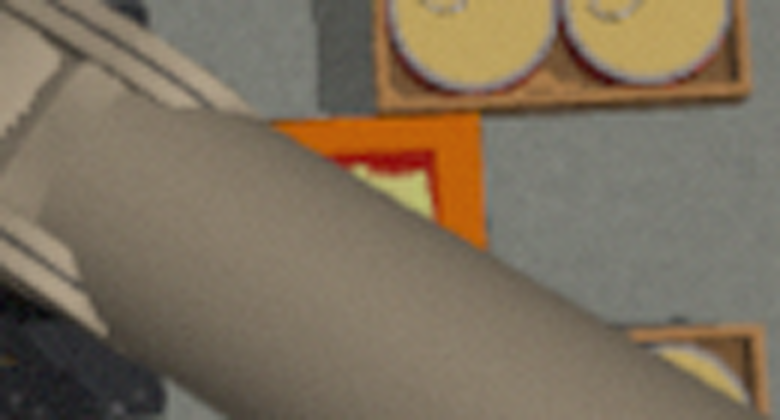

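Carton is inside the mouth with a gap visible at the far wall, and the forces are around 2 N. Continuing.

```bash

python3 -m crank '[{"x":0,"y":0.007,"z":0,"ax":0,"ay":0,"az":0,"claw":-0.4},{"x":0,"y":0.014,"z":0,"ax":0,"ay":0,"az":0,"claw":-0.4},{"x":0,"y":0.021,"z":0,"ax":0,"ay":0,"az":0,"claw":-0.4},{"x":0,"y":0.028,"z":0,"ax":0,"ay":0,"az":0,"claw":-0.4},{"x":0,"y":0.035,"z":0,"ax":0,"ay":0,"az":0,"claw":-0.4}]'
python3 -m crank '[{"x":0,"y":0.007,"z":0,"ax":0,"ay":0,"az":0,"claw":-0.4},{"x":0,"y":0.014,"z":0,"ax":0,"ay":0,"az":0,"claw":-0.4},{"x":0,"y":0.021,"z":0,"ax":0,"ay":0,"az":0,"claw":-0.4},{"x":0,"y":0.028,"z":0,"ax":0,"ay":0,"az":0,"claw":-0.4},{"x":0,"y":0.035,"z":0,"ax":0,"ay":0,"az":0,"claw":-0.4}]'
python3 - <<'E'
from h import *
way((.5315-.034*(.08-.063),.08,.016,.034))
c=camera("top"); 
a,b,ye,n=edges(c,255,355,182,222)
print("yaw",a,"n",n,"y end",ye,"axis x at ye",-a*ye+b-.052,"gap line",.5315-.034*(ye-.063))
E
```

```text
time: 9.97
ee_pos: [0.5268, 0.1748, 0.0166]
eef_rot: [1.0, 0.017, 0.0, -0.0]
ft_force: [-0.3, 2.4, 2.7]
width: 0.0607
time: 10.38
ee_pos: [0.528, 0.14, 0.0166]
eef_rot: [1.0, 0.018, 0.0, -0.0]
ft_force: [0.3, 3.1, 2.2]
width: 0.0612
t 10.38 pos [0.528  0.14   0.0166] head 0.0351 F [0.3 3.1 2.2] w 0.0612
shift [0.0009 0.0601 0.0006] turn/2 [-0.0001 -0.0001  0.0005]
yaw 0.034244849296515396 n 23 y end -0.049210198901160865 axis x at ye 0.5354848023848577 gap line 0.5353151467626395
```

```bash

python3 -m crank '[{"x":0,"y":0.008,"z":0,"ax":0,"ay":0,"az":0,"claw":-0.4},{"x":0,"y":0.016,"z":0,"ax":0,"ay":0,"az":0,"claw":-0.4},{"x":0,"y":0.024,"z":0,"ax":0,"ay":0,"az":0,"claw":-0.4},{"x":0,"y":0.032,"z":0,"ax":0,"ay":0,"az":0,"claw":-0.4},{"x":0,"y":0.04,"z":0,"ax":0,"ay":0,"az":0,"claw":-0.4}]'
python3 -m crank '[{"x":0,"y":0.008,"z":0,"ax":0,"ay":0,"az":0,"claw":-0.4},{"x":0,"y":0.016,"z":0,"ax":0,"ay":0,"az":0,"claw":-0.4},{"x":0,"y":0.024,"z":0,"ax":0,"ay":0,"az":0,"claw":-0.4},{"x":0,"y":0.032,"z":0,"ax":0,"ay":0,"az":0,"claw":-0.4},{"x":0,"y":0.04,"z":0,"ax":0,"ay":0,"az":0,"claw":-0.4}]'
python3 -m crank '[{"x":0,"y":0.008,"z":0,"ax":0,"ay":0,"az":0,"claw":-0.4},{"x":0,"y":0.016,"z":0,"ax":0,"ay":0,"az":0,"claw":-0.4},{"x":0,"y":0.024,"z":0,"ax":0,"ay":0,"az":0,"claw":-0.4},{"x":0,"y":0.032,"z":0,"ax":0,"ay":0,"az":0,"claw":-0.4},{"x":0,"y":0.04,"z":0,"ax":0,"ay":0,"az":0,"claw":-0.4}]'
python3 - <<'E'
from h import *
way((.5315-.034*(-.195-.063),-.195,.016,.034))
c=camera("top"); 
a,b,ye,n=edges(c,290,405,172,222)
print("yaw",a,"n",n,"y end",ye,"axis x at ye",-a*ye+b-.052,"gap line",.5315-.034*(ye-.063))
E
```

```text
time: 10.85
ee_pos: [0.5293, 0.0997, 0.0165]
eef_rot: [1.0, 0.017, -0.0, 0.0]
ft_force: [0.4, 2.3, 1.1]
width: 0.0607
time: 11.27
ee_pos: [0.5307, 0.0598, 0.0165]
eef_rot: [1.0, 0.017, -0.0, 0.0]
ft_force: [0.5, 2.1, 0.7]
width: 0.0608
time: 11.68
ee_pos: [0.5321, 0.0198, 0.0165]
eef_rot: [1.0, 0.017, -0.0, 0.0]
ft_force: [-0.8, 2.5, 0.7]
width: 0.0606
t 11.68 pos [0.5321 0.0198 0.0165] head 0.035 F [-0.8  2.5  0.7] w 0.0606
shift [0.0007 0.215  0.0005] turn/2 [0.0001 0.0001 0.0005]
yaw 0.0786315821175452 n 14 y end -0.17018323247591474 axis x at ye 0.5380066640529173 gap line 0.539428229904181
```

```bash

python3 -m crank '[{"x":0,"y":0.008,"z":0,"ax":0,"ay":0,"az":0,"claw":-0.4},{"x":0,"y":0.016,"z":0,"ax":0,"ay":0,"az":0,"claw":-0.4},{"x":0,"y":0.024,"z":0,"ax":0,"ay":0,"az":0,"claw":-0.4},{"x":0,"y":0.032,"z":0,"ax":0,"ay":0,"az":0,"claw":-0.4},{"x":0,"y":0.04,"z":0,"ax":0,"ay":0,"az":0,"claw":-0.4}]'
python3 -m crank '[{"x":0,"y":0.008,"z":0,"ax":0,"ay":0,"az":0,"claw":-0.4},{"x":0,"y":0.016,"z":0,"ax":0,"ay":0,"az":0,"claw":-0.4},{"x":0,"y":0.024,"z":0,"ax":0,"ay":0,"az":0,"claw":-0.4},{"x":0,"y":0.032,"z":0,"ax":0,"ay":0,"az":0,"claw":-0.4},{"x":0,"y":0.04,"z":0,"ax":0,"ay":0,"az":0,"claw":-0.4}]'
python3 -m crank '[{"x":0,"y":0.008,"z":0,"ax":0,"ay":0,"az":0,"claw":-0.4},{"x":0,"y":0.016,"z":0,"ax":0,"ay":0,"az":0,"claw":-0.4},{"x":0,"y":0.024,"z":0,"ax":0,"ay":0,"az":0,"claw":-0.4},{"x":0,"y":0.032,"z":0,"ax":0,"ay":0,"az":0,"claw":-0.4},{"x":0,"y":0.04,"z":0,"ax":0,"ay":0,"az":0,"claw":-0.4}]'
python3 -m crank '[{"x":0,"y":0.008,"z":0,"ax":0,"ay":0,"az":0,"claw":-0.4},{"x":0,"y":0.016,"z":0,"ax":0,"ay":0,"az":0,"claw":-0.4},{"x":0,"y":0.024,"z":0,"ax":0,"ay":0,"az":0,"claw":-0.4},{"x":0,"y":0.032,"z":0,"ax":0,"ay":0,"az":0,"claw":-0.4},{"x":0,"y":0.04,"z":0,"ax":0,"ay":0,"az":0,"claw":-0.4}]'
python3 - <<'E'
from h import *
way((.5315-.034*(-.195-.063),-.195,.016,.034))
c=camera("top"); 
cv2.imwrite("pics/t8.png",cv2.resize(c["color"][100:330,270:500],None,fx=2.6,fy=2.6))
E
```

```text
time: 12.15
ee_pos: [0.5335, -0.0202, 0.0165]
eef_rot: [1.0, 0.017, 0.0, 0.0]
ft_force: [-0.5, 1.3, -0.2]
width: 0.0606
time: 12.57
ee_pos: [0.5349, -0.0601, 0.0165]
eef_rot: [1.0, 0.017, -0.0, 0.0]
ft_force: [0.2, 1.8, -0.1]
width: 0.0609
time: 12.98
ee_pos: [0.5363, -0.1001, 0.0166]
eef_rot: [1.0, 0.017, -0.0, 0.0]
ft_force: [0.5, 2.7, 0.2]
width: 0.061
time: 13.4
ee_pos: [0.5377, -0.14, 0.0166]
eef_rot: [1.0, 0.018, 0.0, 0.0]
ft_force: [-0.6, 2.6, -0.1]
width: 0.0609
t 13.4 pos [ 0.5377 -0.14    0.0166] head 0.035 F [-0.6  2.6 -0.1] w 0.0609
shift [0.0006 0.055  0.0006] turn/2 [ 0.     -0.      0.0005]
```

View pics/t8.png

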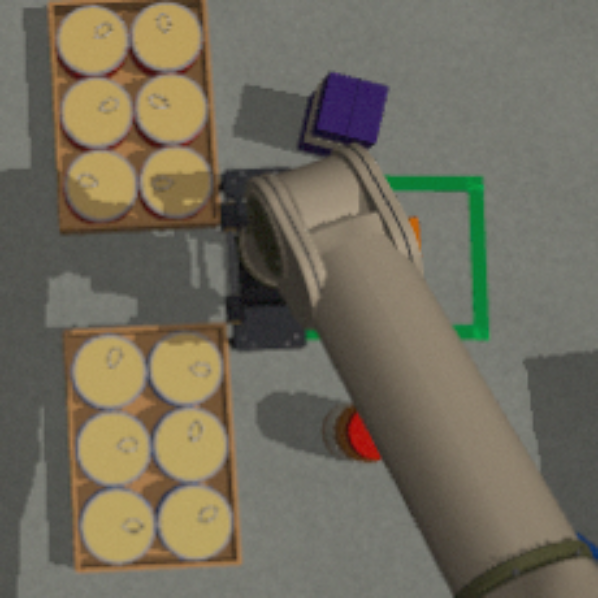

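The carton's corner shows at crop (418,218), inside the tape. The jar and tea box are untouched. About 54 mm remain; push that, stop, back off and rise.

```bash

python3 -m crank '[{"x":0,"y":0.007,"z":0,"ax":0,"ay":0,"az":0,"claw":-0.4},{"x":0,"y":0.014,"z":0,"ax":0,"ay":0,"az":0,"claw":-0.4},{"x":0,"y":0.021,"z":0,"ax":0,"ay":0,"az":0,"claw":-0.4},{"x":0,"y":0.028,"z":0,"ax":0,"ay":0,"az":0,"claw":-0.4},{"x":0,"y":0.034,"z":0,"ax":0,"ay":0,"az":0,"claw":-0.4}]'
python3 -m crank '[{"x":0,"y":0.006,"z":0,"ax":0,"ay":0,"az":0,"claw":-0.4},{"x":0,"y":0.011,"z":0,"ax":0,"ay":0,"az":0,"claw":-0.4},{"x":0,"y":0.016,"z":0,"ax":0,"ay":0,"az":0,"claw":-0.4},{"x":0,"y":0.02,"z":0,"ax":0,"ay":0,"az":0,"claw":-0.4},{"x":0,"y":0.02,"z":0,"ax":0,"ay":0,"az":0,"claw":-0.4}]'
python3 -m crank '[{"x":0,"y":-0.02,"z":0,"ax":0,"ay":0,"az":0,"claw":-0.4},{"x":0,"y":-0.04,"z":0,"ax":0,"ay":0,"az":0,"claw":-0.4},{"x":0,"y":-0.04,"z":-0.03,"ax":0,"ay":0,"az":0,"claw":-0.4},{"x":0,"y":-0.04,"z":-0.07,"ax":0,"ay":0,"az":0,"claw":-0.4},{"x":0,"y":-0.04,"z":-0.11,"ax":0,"ay":0,"az":0,"claw":-0.4}]'
python3 -m crank '[{"x":0,"y":-0.04,"z":-0.02,"ax":0,"ay":0,"az":0,"claw":-0.4},{"x":0,"y":-0.08,"z":-0.04,"ax":0,"ay":0,"az":0,"claw":-0.4},{"x":0,"y":-0.12,"z":-0.06,"ax":0,"ay":0,"az":0,"claw":-0.4},{"x":0,"y":-0.16,"z":-0.08,"ax":0,"ay":0,"az":0,"claw":-0.4},{"x":0,"y":-0.2,"z":-0.08,"ax":0,"ay":0,"az":0,"claw":-0.4}]'
python3 -m crank '[{"x":0,"y":-0.04,"z":0,"ax":0,"ay":0,"az":0,"claw":-0.4},{"x":0,"y":-0.08,"z":0,"ax":0,"ay":0,"az":0,"claw":-0.4},{"x":0,"y":-0.12,"z":0,"ax":0,"ay":0,"az":0,"claw":-0.4},{"x":0,"y":-0.14,"z":0,"ax":0,"ay":0,"az":0,"claw":-0.4},{"x":0,"y":-0.14,"z":0,"ax":0,"ay":0,"az":0,"claw":-0.4}]'
python3 - <<'E'
from h import *
way()
c=camera("top"); 
cv2.imwrite("pics/t9.png",cv2.resize(c["color"][100:330,270:500],None,fx=2.6,fy=2.6))
p,e=carton(c,[.543,-.294,.034]); print("carton",p.round(4),e)
P=np.array([.5547,-.2943,-.0193]); q=R.from_euler("z",-P[2]).apply(box(p,.104,.18,0)-[P[0],P[1],0]); print(q[:,:2].round(4).tolist())
E
```

```text
time: 13.87
ee_pos: [0.5389, -0.1741, 0.0165]
eef_rot: [1.0, 0.017, -0.0, 0.0]
ft_force: [0.6, 2.2, 0.3]
width: 0.0606
time: 14.28
ee_pos: [0.5396, -0.1945, 0.0165]
eef_rot: [1.0, 0.017, 0.0, 0.0]
ft_force: [0.1, -0.2, -0.2]
width: 0.0607
time: 14.7
ee_pos: [0.5375, -0.1528, 0.1274]
eef_rot: [1.0, 0.018, -0.001, -0.0]
ft_force: [1.2, -0.3, -1.0]
width: 0.061
time: 15.12
ee_pos: [0.5324, 0.0381, 0.2083]
eef_rot: [1.0, 0.017, 0.002, 0.001]
ft_force: [0.4, 0.2, 0.7]
width: 0.0608
time: 15.53
ee_pos: [0.5249, 0.1829, 0.2062]
eef_rot: [1.0, 0.021, 0.001, -0.001]
ft_force: [-0.3, -0.2, 0.0]
width: 0.0609
t 15.53 pos [0.5249 0.1829 0.2062] head 0.0429 F [-0.3 -0.2  0. ] w 0.0609
carton [ 0.5407 -0.3006  0.0346] 0.059685553930073576
[[-0.061, -0.0993], [-0.0707, 0.0805], [0.0429, -0.0937], [0.0332, 0.0861]]
```

View pics/t9.png

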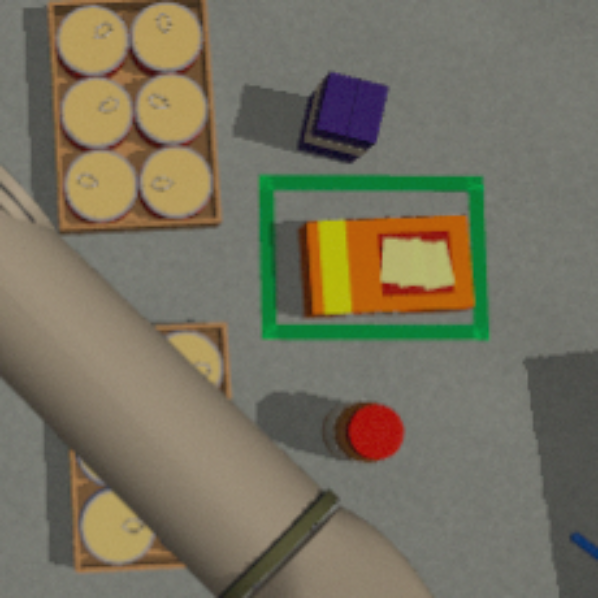

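The carton lies flat inside the tape with margins of at least 24 mm. The jar and tea box are where they were and the arm touches nothing.

```bash
python3 - <<'E'
from h import *
c=camera("top"); 
a=cv2.imread("pics/top0.png").astype(int);b=c["color"].astype(int)
for n,(u,v) in dict(jar=(408,265),can=(251,130),tea=(402,145)).items(): print(n,np.abs(a-b)[v-18:v+18,u-18:u+18].mean().round(2))
from bench import close_job; print(close_job())
E
```

```text
jar 3.04
can 9.24
tea 3.0
the job is handed in; nothing more can be done
None
```

I pushed the carton through the gap and into the green packing place, then handed the job in at about 15.6 s of the 72 s allowed. `close_job()` reports no verdict, so success is my own reading of the pictures.

- **Moves:** I nudged the larger orange carton sideways with two fingers on its long side until it lined up with the gap. I then pushed its end with the fingers 61 mm apart, correcting about 3 mm sideways before it entered. Sampled wrist force stayed under about 5 N during the pushes.
- **Final position:** in the last picture the carton lies flat inside the tape. The nearest corner is about 24 mm from the tape's outer edge in x and 30 mm in y. The fit of that picture was looser than at the start (6% mismatch against 1%), but the picture agrees. The arm was backed off and touching nothing.
- **Jar and tea box:** both look unmoved in the picture, and their patches differ little from the first picture (about 3 grey levels).
- **Can:** its patch differed more (9 grey levels), probably because of the arm or its shadow. I did not check further; no planned move of the hand went near the can.
- **Disagreements:** the two cameras placed the trays 5 to 9 mm apart. Inside the top picture, the direct edge measurement put the gap centre about 3.5 mm from the outline fit and the gap at 110 mm, against the stated 112 to 118 mm. I used the direct measurement, and the carton went through with no sign of contact in the forces.

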